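Find the tired seat buffer

ROBOT

A 6-joint arm with a two-finger parallel gripper is mounted at the origin on the work surface. World frame = base frame: x ahead of the robot, y to its left, z up, the work surface at z = 0. Lengths are in m, angles in rad, forces in N, time in s.
With the tool pointing down it reaches from about 0.375 to 0.9 m from the base axis. Payload 3.1 kg.
Tool frame: the origin (TCP) lies on the front face of the gripper's body, between the roots of the fingers; the fingertips stand 73 mm ahead of it and the grasp point (between the pads) lies 54 mm ahead of it (robot.tip_reach is the distance from the TCP to the fingertips, in m); z points along the fingers, y is the line along which they close (so a half turn about z gives the same grasp; the last joint's range is limited). The gripper opens to 85 mm and grips with 20 to 120 N. Pads are 22 mm wide; open, the fingers measure 114 mm over their backs; the gripper's body (76 mm by 85 mm) begins 54 mm behind the grasp point. The pads swing forward as they close: fully open they stand 13 mm farther back than shut.
Start: joints at [-1.389, 0.527, 1.433, -0, 1.181, -0.178], TCP at [0.221, -0.585, 0.304] pointing down, gripper open.
Joint ranges: [-3.08, 3.08], [-0.75, 2.2], [0.22, 2.44], [-1.43, 4.57], [0, 2.65], [-2.85, 2.85]. Speed limits (rad/s): [2.79, 2.79, 3.14, 3.14, 3.14, 3.14].

INTERFACE

Orientations are given as a unit quaternion [w, x, y, z].
In Python, from station import robot, grab_frame, workorder gives the robot as it stands.
- The arm moves only by the tool carry_out, never from a script. Its arguments are lists of equal length, an entry for each row: "delta_pos": the shift along the tool's x, y, z in units of 40 mm (1.0 is 40 mm), a list of three; "spin": the turn about the tool's z in units of 5 degrees (1.0 is 5 degrees). In form: {"delta_pos": [[dx, dy, dz], ...], "spin": [spin, ...]}. A call has 1 to 20 rows; each row is the pose to reach, as a shift and turn from the pose commanded when the call began, along the tool's axes at that moment; what a row does not reach only later rows make up. A row lasts 1/10 s, in which the tool goes at most 50 mm and 8.59 degrees, less where a joint would pass 70% of its speed; a pose out of reach is approached as far as the arm can. A call with a gripper value outside its range is refused whole. "claw" is the finger opening in mm, from 0 to 85.4, set as the call begins (left out, the last holds). The fingers move at their own pace and stop on an object; the grip force is fixed at half the most. Time passes only in rows, so rows that repeat a pose let the fingers close. It gives the time, the measured TCP pose, the force, the opening and the grip force at its end, in the units of the state.
- robot.sense(): the state, without advancing time (a new reading comes with each control period).
- grab_frame(name): name is "side" or "top"; returns a dict with "frame" (480x640x3 uint8, red, green, blue), "depth" (480x640 float32, m along the optical axis (not along the pixel's ray), 0 where there is no reading), "fx", "fy", "cx", "cy" (pixels), "dist_coeffs" ([k1, k2, p1, p2, k3] as OpenCV has them; the pictures are not rectified), "R" (3x3) and "t" (3): a world point X has camera coordinates R X + t. Camera axes: x right, y down, z forward; pixel columns grow to the right and rows downward; lengths in m; the calibration is good to about 2 mm. A picture is of the moment at which its call begins.
- workorder.sign_off(): hands the job in; it is judged then, once.
The state is a dict: "time": time; "q": joint angles; "qvel": joint speeds; "joint_torque": joint torques, N m; "ee_pos": TCP position; "eef_rot": TCP orientation; "contact_force": force on the tool from outside, world axes, zero at the start; "wrist_torque": the same for the moment, N m; "width": finger opening in m; "gripper_force": force on a finger pad.
Only numpy, scipy, OpenCV 4.12 (cv2) and the standard library are available. Lean on these libraries where they do the work, as an engineer would, in place of code of your own. Each camera call takes 0.05 s, during which the arm holds its last target. There are 200 camera calls.

TASK

Working from the robot's left to its right, press the cap of each of the three sprung seat buffers well down against the steel plate, one after the other, and feel how stiff its spring is. Then pick up the one with the clearly softer spring and set it down upright on the floor of the shallow wooden tray beyond the plate; leave the two good ones standing where they are.

Things in the scene. Friction and masses are not known exactly. Their poses are not given: they have to be found in the camera images.
- buffer_a: Sprung seat buffer, one of three alike, upright on the plate. Upward: steel foot disc 52 mm wide, 6 thick; wooden barrel 38 mm wide from 6 to 44 mm height (grip here, about 30 up); bare sprung stem; flat steel cap 30 mm wide, 6 thick, its top 64 mm above the foot's underside. Cap goes straight down 12 mm at most, springs back. Origin: centre of foot's underside, z up.
- buffer_b: Sprung seat buffer, the same to look at as buffer_a, with the same sizes and origin. Of the three, two have a good spring, about 1.5 N per mm of cap travel, and one has a tired spring, about 0.5 N per mm; only pressing tells which.
- buffer_c: Sprung seat buffer, the same to look at as buffer_a, with the same sizes and origin. A good buffer weighs about 180 g (160 to 200), the tired one, with its thinner wire, about 110 g (95 to 125). Yaw is of no matter.
- board: Fixed board, yaw within 15 degrees. Origin: bench level, under the steel plate's centre; x away from robot, y to its left. Plate 110 (x) by 310 mm (y), top 18 mm up; buffers stand near y = 100, 0, -100 mm, in any order, within 20 mm of the plate's long middle line. Tray beyond it, empty: floor 12 mm up, inside x 70 to 184, y -147 to 147 mm; rim 8 mm thick, 10 mm above its floor.
Mind the look-alikes: they are no part of the job. Leave any blue, green or orange look-alike of the buffer_b alone.

How it is judged:
By the outcome, as a careful person would: the job done as asked, in the order asked, and still so for the second after the job is handed in, with the robot touching nothing.
It also fails if it takes over 61 s, if anything falls off the work surface, if the arm or the gripper's body presses on something with over 40 N, if the wrist force passes 120 N, or if a joint passes its speed limit or range.

## Working session

There is one attempt and no reset: what is moved stays moved. The work goes in short steps, Python scripts to look and compute and a tool call to move; the robot and the scene stay as the last step left them, time stands still between calls to the robot, and variables do not carry over. Pictures are saved under pics/ and viewed, at most 10 in all, crops included, and the job is handed in when it is done.

Besides the shell and the picture viewer there is one more tool, called by a JSON object that holds its "api" and its "payload". carry_out: Moves the arm, as the interface text tells. Its arguments: {"type":"object","properties":{"delta_pos":{"type":"array","items":{"type":"array","items":{"type":"number"}}},"spin":{"type":"array","items":{"type":"number"}},"claw":{"type":"number"}},"required":["delta_pos","spin"]}

```bash
mkdir -p pics
cat > h.py <<'E'
import numpy as np, cv2
from station import robot, grab_frame, workorder
def snap(n):
    f=grab_frame(n); cv2.imwrite(f"pics/{n}_{robot.sense()['time']:.2f}.png",f['frame'][:,:,::-1]); np.savez(f"{n}.npz",**f); return f
def ld(n): return dict(np.load(n+".npz"))
def K(f): return np.array([[f['fx'],0,f['cx']],[0,f['fy'],f['cy']],[0,0,1.]])
def ray(f,u,v):
    p=cv2.undistortPoints(np.array([[[u,v]]],float),K(f),f['dist_coeffs'])[0,0]
    return np.array([p[0],p[1],1.])
def atz(f,u,v,z):
    d=f['R'].T@ray(f,u,v); c=-f['R'].T@f['t']; return c+d*(z-c[2])/d[2]
def cloud(f):
    v,u=np.mgrid[0:480,0:640]; p=cv2.undistortPoints(np.stack([u,v],-1).reshape(-1,1,2).astype(float),K(f),f['dist_coeffs'])[:,0]
    d=f['depth'].reshape(-1,1); X=np.hstack([p,np.ones_like(d)])*d
    return ((X-f['t'])@f['R']).reshape(480,640,3)
E
python3 - <<'E'
from h import *
print(robot.sense())
for n in("top","side"):
    f=snap(n); print(n,f['R'].round(3).tolist(),(-f['R'].T@f['t']).round(3))
E
ls pics
```

```text
{'time': 0.0, 'q': array([-1.38850523e+00,  5.28457999e-01,  1.43393447e+00, -2.56705923e-06,
        1.18136397e+00, -1.78530685e-01]), 'qvel': array([-0.00073631,  0.00059551,  0.00039302, -0.00020154, -0.00121302,
       -0.00121258]), 'joint_torque': array([ 1.21073033e-03, -4.42341757e+01, -1.78024864e+01, -2.76264664e-04,
        8.47419753e-03, -3.57602225e-06]), 'ee_pos': array([ 0.22055645, -0.58418307,  0.30292822]), 'eef_rot': array([-1.08188756e-03,  9.83769384e-01,  1.79434188e-01, -3.22107486e-06]), 'contact_force': array([-0.21117368,  0.32851681, -1.19274452]), 'wrist_torque': array([ 0.02105942, -0.00260506, -0.03548444]), 'gripper_force': 0.0, 'width': 0.08561985294609342}
top [[0.015, -1.0, 0.012], [-0.993, -0.016, -0.121], [0.121, -0.01, -0.993]] [0.394 0.038 0.688]
side [[-0.96, -0.28, -0.014], [-0.2, 0.719, -0.665], [0.196, -0.636, -0.747]] [0.335 0.444 0.546]
side_0.10.png
top_0.05.png
```

View pics/top_0.05.png

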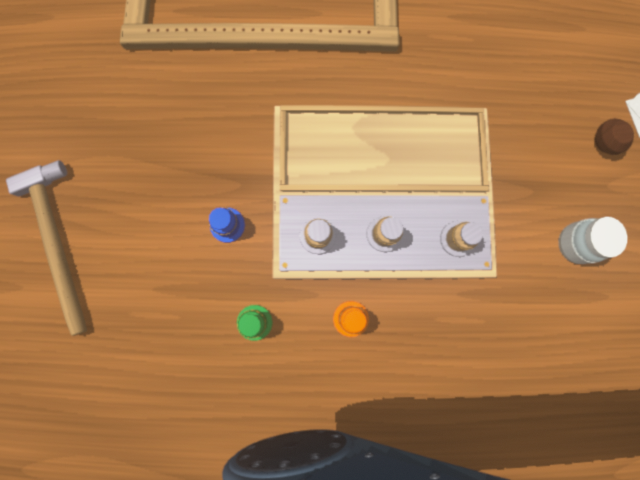

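View pics/side_0.10.png

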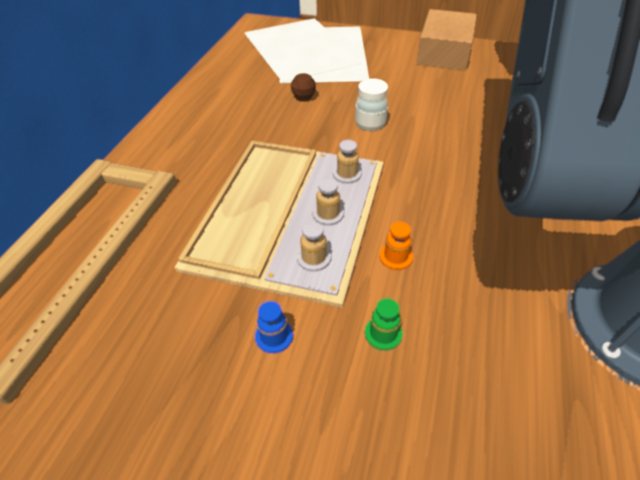

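The top view shows the three caps at about (319,230), (390,230) and (472,235), the plate spanning (279,195) to (494,271), and the tray spanning (275,107) to (488,190). The blue, green and orange look-alikes are off the board, at (226,222), (254,322) and (351,319). The side view agrees with this.

Run:
```python
from h import *
for n,boxes in (("top",[(300,210,340,255),(368,210,412,255),(442,215,490,258)]),("side",[(295,215,330,270),(312,172,345,222),(332,136,362,182)])):
    f=ld(n); P=cloud(f)
    for a,b,c,d in boxes:
        p=P[b:d,a:c].reshape(-1,3); z=p[:,2]; m=(z>.074)&(z<.095); q=p[m]
        (cx,cy),r=cv2.minEnclosingCircle(q[:,:2].astype(np.float32))
        print(n,m.sum(),np.median(q,0).round(4),q.mean(0).round(4),(round(cx,4),round(cy,4)),round(r,4))
f=ld("top")
for nm,z,pts in(("screws .018",.018,[(285,201),(281,265),(484,201),(491,267)]),("board .018?",.018,[(275,107),(487,108),(495,276),(273,277)])):
    print(nm,[atz(f,*p,z)[:2].round(4).tolist() for p in pts])
P=cloud(f)
for p in [(340,250),(350,140),(430,160),(440,262)]: print(p,P[p[1],p[0]].round(4))
```

```text
top 400 [0.4777 0.0251 0.0823] [0.4776 0.0253 0.0822] (0.4779, 0.0252) 0.0148
top 409 [ 0.4823 -0.0709  0.0824] [ 0.4825 -0.0711  0.0824] (0.4827, -0.0715) 0.0151
top 393 [ 0.4773 -0.1787  0.0823] [ 0.4772 -0.1788  0.0823] (0.4774, -0.1795) 0.0154
side 298 [0.4759 0.0256 0.0822] [0.4759 0.0256 0.0818] (0.4772, 0.0242) 0.0157
side 237 [ 0.4806 -0.0702  0.0824] [ 0.4806 -0.0705  0.082 ] (0.4819, -0.072) 0.0161
side 194 [ 0.4757 -0.1766  0.0824] [ 0.4756 -0.1755  0.0821] (0.4783, -0.139) 0.0566
screws .018 [[0.5288, 0.0723], [0.4355, 0.076], [0.5347, -0.2227], [0.4366, -0.2303]]
board .018? [[0.673, 0.0909], [0.6811, -0.2342], [0.4235, -0.236], [0.4181, 0.0871]]
(340, 250) [ 0.4584 -0.0084  0.0181]
(350, 140) [ 0.6246 -0.0226  0.0137]
(430, 160) [ 0.5971 -0.1438  0.0116]
(440, 262) [ 0.4431 -0.1541  0.0178]
```

Run:
```python
from h import *
f=ld("top");im=f['frame'][95:290,260:505,::-1]
cv2.imwrite("pics/crop1.png",cv2.resize(im,None,fx=3,fy=3,interpolation=cv2.INTER_CUBIC))
```

```text
(no output)
```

View pics/crop1.png

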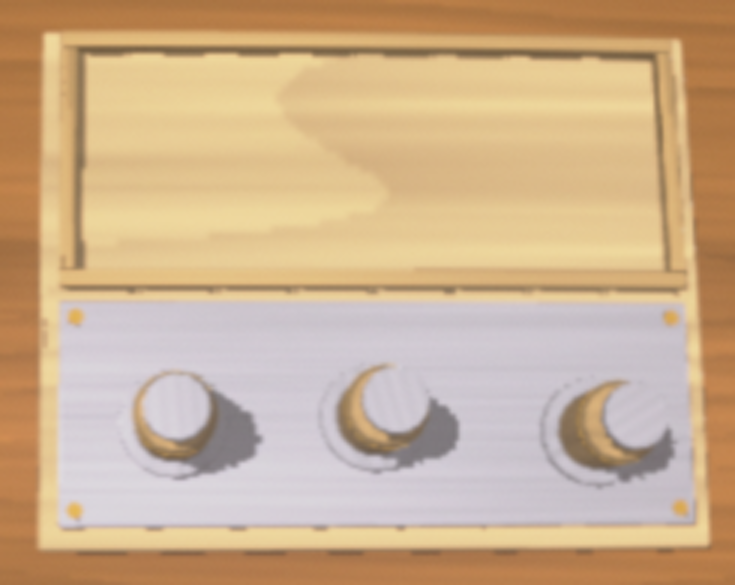

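```bash
cat >> h.py <<'E'
def go(x,y,z,yaw=None,ref=None):
    s=robot.sense(); w,a,b,c=s['eef_rot']
    from scipy.spatial.transform import Rotation as Ro
    R=Ro.from_quat([a,b,c,w]).as_matrix(); p=s['ee_pos'] if ref is None else np.array(ref)
    cy=np.degrees(np.arctan2(R[1,0],R[0,0]))
    print("pos",s['ee_pos'].round(4),"yaw",cy.round(2),"d",(R.T@(np.array([x,y,z])-p)/.04).round(3),"spin",None if yaw is None else round((cy-yaw)/5,3))
E
python3 - <<'E'
from h import *
f=ld("top")
c=lambda u,v:(260+(u+.5)/3-.5,95+(v+.5)/3-.5)
s=np.array([atz(f,*c(*p),.018)[:2] for p in[(75,317),(671,318),(75,511),(680,508)]])
print(s.round(4).tolist(),s.mean(0))
b=np.array([atz(f,*c(*p),.012)[:2] for p in[(84,55),(653,57),(80,268),(664,270)]])
print(b.round(4).tolist(),b.mean(0))
d=s[0]+s[2]-s[1]-s[3]; print("yaw",np.degrees(np.arctan2(-d[0],d[1])))
go(.477,.025,.21,0,ref=[.221,-.585,.304])
E
```

```text
[[0.5298, 0.0728], [0.5352, -0.2217], [0.4355, 0.0707], [0.441, -0.2233]] [ 0.48536468 -0.07536109]
[[0.6661, 0.0719], [0.6737, -0.2206], [0.5556, 0.0713], [0.561, -0.2213]] [ 0.61409338 -0.07469723]
yaw 1.0546948499653068
pos [ 0.2206 -0.5843  0.303 ] yaw 20.67 d [ 11.371 -12.004   2.376] spin 4.135
```

{"api": "carry_out", "payload": {"delta_pos": [[11.37,-12.0,2.3],[11.37,-12.0,2.3],[11.37,-12.0,2.3],[11.37,-12.0,2.3],[11.37,-12.0,2.3],[11.37,-12.0,2.3],[11.37,-12.0,2.3],[11.37,-12.0,2.3],[11.37,-12.0,2.3],[11.37,-12.0,2.3],[11.37,-12.0,2.3],[11.37,-12.0,2.3],[11.37,-12.0,2.3],[11.37,-12.0,2.3],[11.37,-12.0,2.3],[11.37,-12.0,2.3],[11.37,-12.0,2.3],[11.37,-12.0,2.3]], "spin": [4.13,4.13,4.13,4.13,4.13,4.13,4.13,4.13,4.13,4.13,4.13,4.13,4.13,4.13,4.13,4.13,4.13,4.13], "claw": 0}}

```text
time: 1.9
ee_pos: [0.4765, 0.0237, 0.2121]
eef_rot: [0.0, 1.0, -0.001, -0.0]
contact_force: [0.4, 0.1, 1.0]
width: 0.0003
gripper_force: 0.0
```

Run:
```python
from h import *
go(.477,.025,.163,0); s=robot.sense(); print(s['time'],s['contact_force'],s['width'],robot.tip_reach)
```

```text
pos [0.4765 0.0237 0.2121] yaw -0.1 d [ 0.014 -0.032  1.227] spin -0.02
1.9 [0.44294045 0.07315066 0.95896822] 0.0002727894393804349 0.0726
```

{"api": "carry_out", "payload": {"delta_pos": [[0,-0.03,0.8],[0,-0.03,1.3],[0,-0.03,1.42],[0,-0.03,1.5],[0,-0.03,1.58],[0,-0.03,1.64],[0,-0.03,1.68],[0,-0.03,1.68],[0,-0.03,1.68],[0,-0.03,1.68]], "spin": [0,0,0,0,0,0,0,0,0,0]}}

```text
time: 2.9
ee_pos: [0.4769, 0.0261, 0.145]
eef_rot: [0.0, 1.0, 0.0, 0.0]
contact_force: [-1.9, -1.7, 4.5]
width: -0.0
gripper_force: 2.4
```

Run:
```python
from h import *
s=robot.sense(); print(s['time'],s['contact_force'],s['ee_pos'],s['qvel'].round(4))
go(.482,-.071,.180,0)
```

```text
2.9 [-1.88152812 -1.6541832   4.51980737] [0.4768635  0.0260558  0.14503776] [ 0.001   0.0029 -0.0029 -0.0015 -0.0005  0.0008]
pos [0.4769 0.0261 0.145 ] yaw 0.03 d [ 0.127  2.427 -0.873] spin 0.007
```

{"api": "carry_out", "payload": {"delta_pos": [[0,0,-0.9],[0,0,-0.9],[0.13,1.2,-0.9],[0.13,2.43,-0.9],[0.13,2.43,-0.9],[0.13,2.43,-0.9],[0.13,2.43,-0.5],[0.13,2.43,-0.28],[0.13,2.43,-0.18],[0.13,2.43,-0.1],[0.13,2.43,-0.04],[0.13,2.43,0],[0.13,2.43,0],[0.13,2.43,0],[0.13,2.43,0]], "spin": [0,0,0,0,0,0,0,0,0,0,0,0,0,0,0]}}

```text
time: 4.4
ee_pos: [0.4812, -0.0696, 0.1459]
eef_rot: [-0.001, 1.0, 0.001, -0.001]
contact_force: [-2.5, 3.1, 12.7]
width: -0.0003
gripper_force: 6.4
```

Run:
```python
from h import *
s=robot.sense(); print(s['time'],s['contact_force'],s['ee_pos'])
go(.477,-.1788,.145,0)
```

```text
4.4 [-2.54000533  3.12597214 12.73598456] [ 0.48119462 -0.06955171  0.14591256]
pos [ 0.4812 -0.0696  0.1459] yaw 0.07 d [-0.108  2.731  0.02 ] spin 0.015
```

{"api": "carry_out", "payload": {"delta_pos": [[0,0,-0.9],[0,0,-0.9],[-0.12,1.2,-0.9],[-0.12,2.4,-0.9],[-0.12,2.71,-0.9],[-0.12,2.71,-0.9],[-0.12,2.71,-0.9],[-0.12,2.71,-0.5],[-0.12,2.71,-0.28],[-0.12,2.71,-0.18],[-0.12,2.71,-0.1],[-0.12,2.71,-0.04],[-0.12,2.71,0],[-0.12,2.71,0],[-0.12,2.71,0],[-0.12,2.71,0]], "spin": [0,0,0,0,0,0,0,0,0,0,0,0,0,0,0,0]}}

```text
time: 6.0
ee_pos: [0.4764, -0.1774, 0.146]
eef_rot: [-0.001, 1.0, 0.0, -0.001]
contact_force: [-1.7, 4.7, 13.0]
width: 0.0003
gripper_force: 6.4
```

Run:
```python
from h import *
s=robot.sense(); print(s['time'],s['contact_force'],s['ee_pos'])
go(.477,.0252,.195,0)
```

```text
6.0 [-1.65715478  4.6500654  12.95254936] [ 0.47642239 -0.17741342  0.14595361]
pos [ 0.4764 -0.1774  0.146 ] yaw 0.05 d [ 0.017 -5.068 -1.214] spin 0.011
```

{"api": "carry_out", "payload": {"delta_pos": [[0,0,-1.2],[0,0,-1.5],[0,-1.2,-1.5],[0,-2.4,-1.5],[0,-3.6,-1.5],[0,-4.8,-1.5],[0,-5.05,-1.5],[0,-5.05,-1.5],[0,-5.05,-1.5],[0,-5.05,-1.5]], "spin": [0,0,0,0,0,0,0,0,0,0]}}

```text
time: 7.0
ee_pos: [0.4776, 0.0212, 0.2047]
eef_rot: [0.0, 1.0, -0.001, 0.0]
contact_force: [-0.1, -0.5, -0.8]
width: -0.0001
gripper_force: 0.0
```

{"api": "carry_out", "payload": {"delta_pos": [[0,0,-0.5],[0,0,-0.5],[0,0,-0.5],[0,0,-0.5]], "spin": [0,0,0,0], "claw": 75}}

```text
time: 7.4
ee_pos: [0.4769, 0.0218, 0.2242]
eef_rot: [-0.0, 1.0, -0.001, -0.0]
contact_force: [-0.0, -0.4, 0.3]
width: 0.0581
gripper_force: 0.0
```

```bash
python3 - <<'E'
from h import *
s=robot.sense(); print(s['time'],s['contact_force'],s['width'])
go(.477,.0252,.102,0)
f=snap("side"); P=cloud(f)
for a,b,c,d in [(295,215,330,270),(312,172,345,222),(332,136,362,182)]:
        p=P[b:d,a:c].reshape(-1,3); z=p[:,2]; m=(z>.074)&(z<.095); print(m.sum(),np.median(p[m],0).round(4))
E
ls pics
```

```text
7.4 [-0.0050463  -0.39779277  0.32666953] 0.058077940336538854
pos [0.4769 0.0218 0.2242] yaw -0.06 d [ 0.005 -0.084  3.056] spin -0.012
295 [0.4761 0.0257 0.0822]
236 [ 0.4805 -0.0702  0.0824]
193 [ 0.4758 -0.1771  0.0823]
crop1.png
side_0.10.png
side_7.45.png
top_0.05.png
```

{"api": "carry_out", "payload": {"delta_pos": [[0,-0.08,0],[0,-0.08,0],[0,-0.08,0.8],[0,-0.08,1.6],[0,-0.08,2.1],[0,-0.08,2.5],[0,-0.08,2.8],[0,-0.08,3.0],[0,-0.08,3.1],[0,-0.08,3.1],[0,-0.08,3.1]], "spin": [0,0,0,0,0,0,0,0,0,0,0]}}

```text
time: 8.55
ee_pos: [0.4774, 0.0257, 0.1012]
eef_rot: [0.0, 1.0, 0.0, 0.0]
contact_force: [0.3, 0.2, -0.7]
width: 0.0752
gripper_force: 0.0
```

{"api": "carry_out", "payload": {"delta_pos": [[0,0,0],[0,0,0],[0,0,0],[0,0,0],[0,0,0],[0,0,0],[0,0,0],[0,0,0]], "spin": [0,0,0,0,0,0,0,0], "claw": 25}}

```text
time: 9.35
ee_pos: [0.4774, 0.0257, 0.1015]
eef_rot: [0.0, 1.0, 0.0, 0.001]
contact_force: [-0.1, 0.5, 4.9]
width: 0.0367
gripper_force: 59.7
```

Run:
```python
from h import *
s=robot.sense(); print(s['time'],s['contact_force'],s['width'],s['gripper_force'])
go(.612,-.0,.16,0)
```

```text
9.35 [-0.12045204  0.54401825  4.90690292] 0.03672321015481691 59.73362626740709
pos [0.4774 0.0257 0.1015] yaw 0.02 d [ 3.366  0.643 -1.457] spin 0.004
```

{"api": "carry_out", "payload": {"delta_pos": [[0,0,-0.15],[0,0,-0.4],[0,0,-0.8],[0,0,-1.3],[0,0,-1.3],[0,0,-1.3],[0,0,-1.3]], "spin": [0,0,0,0,0,0,0]}}

```text
time: 10.05
ee_pos: [0.4767, 0.0258, 0.1523]
eef_rot: [-0.0, 1.0, 0.0, -0.0]
contact_force: [0.5, -1.3, -1.3]
width: 0.0363
gripper_force: 60.0
```

Run:
```python
from h import *
s=robot.sense(); print(s['time'],s['contact_force'],s['width'],s['gripper_force'])
go(.612,-.0,.153,0)
f=snap("side"); cv2.imwrite("pics/c2.png",cv2.resize(f['frame'][100:300,180:400,::-1],None,fx=3,fy=3))
```

```text
10.05 [ 0.4907262  -1.31294685 -1.26666246] 0.036291299387157895 59.96652784757316
pos [0.4767 0.0258 0.1523] yaw 0.02 d [ 3.382  0.646 -0.02 ] spin 0.005
```

View pics/c2.png

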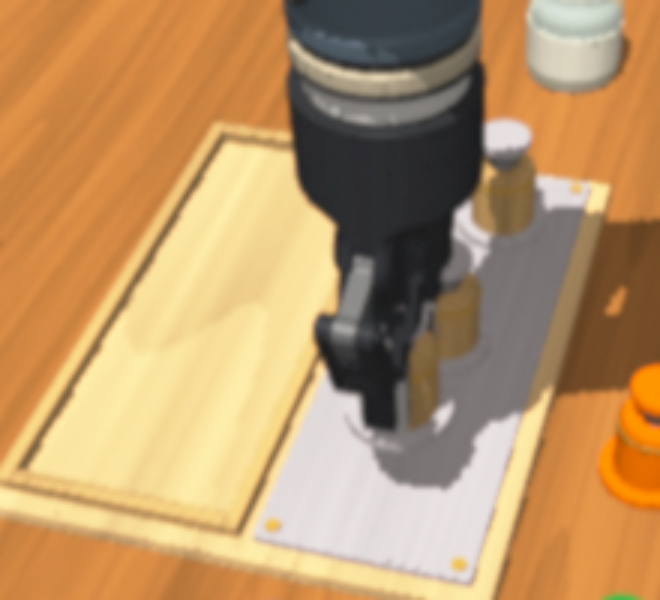

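The crop shows the left buffer upright in the gripper at about (420,370), its foot clear of the plate at (400,430). The other two stand undisturbed at (460,300) and (505,180). Next I move it over the tray.

{"api": "carry_out", "payload": {"delta_pos": [[0.6,0.1,0],[1.5,0.3,0],[2.4,0.5,0],[3.1,0.64,0],[3.38,0.64,0],[3.38,0.64,0],[3.38,0.64,0],[3.38,0.64,0.5],[3.38,0.64,0.9],[3.38,0.64,1.15],[3.38,0.64,1.25],[3.38,0.64,1.25],[3.38,0.64,1.25]], "spin": [0,0,0,0,0,0,0,0,0,0,0,0,0]}}

```text
time: 11.4
ee_pos: [0.6124, 0.0002, 0.1032]
eef_rot: [0.0, 1.0, 0.0, 0.0]
contact_force: [-0.2, -1.1, -1.0]
width: 0.0365
gripper_force: 60.0
```

Run:
```python
from h import *
s=robot.sense(); print(s['time'],s['contact_force'],s['width'],s['gripper_force'])
go(.612,-.0,.0955,0)
```

```text
11.4 [-0.2278176  -1.05538465 -0.99885561] 0.03648018785408992 60.012294163461775
pos [6.124e-01 2.000e-04 1.032e-01] yaw 0.03 d [-0.011  0.005  0.194] spin 0.005
```

{"api": "carry_out", "payload": {"delta_pos": [[0,0,0.06],[0,0,0.12],[0,0,0.16],[0,0,0.19],[0,0,0.19],[0,0,0.19]], "spin": [0,0,0,0,0,0]}}

```text
time: 12.0
ee_pos: [0.6123, 0.0002, 0.0956]
eef_rot: [0.0, 1.0, 0.0, 0.0]
contact_force: [-1.2, 0.3, 3.2]
width: 0.0364
gripper_force: 60.4
```

{"api": "carry_out", "payload": {"delta_pos": [[0,0,0],[0,0,0],[0,0,0],[0,0,0],[0,0,0],[0,0,0]], "spin": [0,0,0,0,0,0], "claw": 75}}

```text
time: 12.6
ee_pos: [0.6124, 0.0001, 0.095]
eef_rot: [-0.0, 1.0, 0.0, -0.0]
contact_force: [-0.2, -0.5, -0.9]
width: 0.0749
gripper_force: 0.0
```

{"api": "carry_out", "payload": {"delta_pos": [[0,0,-0.3],[0,0,-0.9],[0,0,-1.8],[0,0,-2.8],[0,0,-3.5],[-1.2,1.0,-3.5],[-2.4,2.0,-3.5],[-3.0,3.0,-3.5],[-3.0,4.0,-3.5],[-3.0,5.0,-3.5],[-3.0,6.0,-3.5],[-3.0,6.0,-3.5],[-3.0,6.0,-3.5]], "spin": [0,0,0,0,0,0,0,0,0,0,0,0,0]}}

```text
time: 13.9
ee_pos: [0.4921, -0.2407, 0.2357]
eef_rot: [-0.0, 1.0, -0.001, 0.0]
contact_force: [0.2, 0.6, 0.2]
width: 0.0746
gripper_force: 0.0
```

Run:
```python
from h import *
s=robot.sense(); print(s['time'],s['contact_force'],s['width'],s['ee_pos'])
f=snap("side"); cv2.imwrite("pics/c3.png",cv2.resize(f['frame'][100:340,140:460,::-1],None,fx=2.4,fy=2.4))
P=cloud(f); z=P[...,2]; 
m=((z>.068)&(z<.085)&(P[...,0]>.45)&(P[...,0]<.66)&(P[...,1]<.06)&(P[...,1]>-.2)).astype(np.uint8)
n,l,st,c=cv2.connectedComponentsWithStats(m)
for i in range(1,n):
    if st[i,4]>40: print(st[i,4],np.median(P[l==i],0).round(4))
```

```text
13.9 [0.17816034 0.55644079 0.23182491] 0.07461066934298653 [ 0.49211925 -0.24072372  0.23572264]
203 [ 0.4756 -0.1765  0.0823]
247 [ 0.4806 -0.0701  0.0822]
257 [0.61   0.0033 0.076 ]
```

View pics/c3.png

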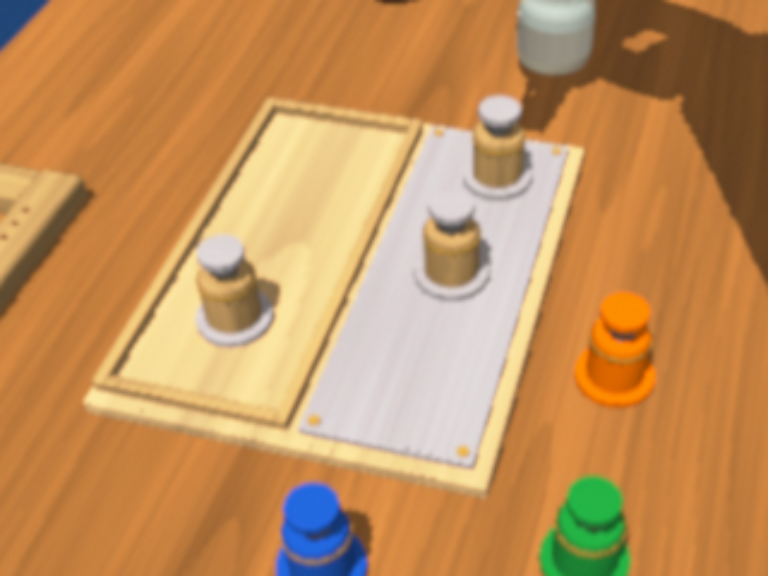

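The picture shows the soft buffer upright on the tray floor at about (232,290), with its cap 76 mm up as expected. The two good ones stand in their places at (452,245) and (499,145), and the look-alikes are untouched.

```bash
python3 -c "
from h import *
print(workorder.sign_off())"
```

```text
the job is handed in; nothing more can be done
None
```

I pressed all three buffers from left to right: the leftmost read 4.5 N at about 10 mm of cap travel, against 12.7 N and 13.0 N for the other two, so I set it upright on the tray floor, left the two good ones where they stood, and handed the job in at about 14 s (no verdict was returned).

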